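# Feed a slat under the trimmer's guard with the push stick

### The job

The bench trimmer is switched off and needs loading: with the wooden push stick, feed the slat from behind along the bed and under the low guard until it comes up against the sprung end stop hidden inside, and press it home against that stop for a moment with a firm push of about 15 N, never more than about 20 N. Then draw the stick out, leaving the slat pressed up to the stop, and lay the stick back on the bench beside the machine. Keep the gripper itself off the slat and the guard, and leave the mallet, the pot and the jar alone.

Things in the scene. Friction and masses are not known exactly. Their poses are not given: they have to be found in the camera images.
- trimmer: Hand-fed bench trimmer, fixed. Origin: middle of the guard's mouth, at bench height; x = feed direction (into the guard), z up. Aluminium bed 104 mm wide, top 25 mm above the bench, from x = -250 to +240 mm. Two steel rails, 12 mm high above the bed, run along the whole bed and leave a channel 52 mm wide centred on y = 0.
- hood: Grey sheet-metal guard fixed on the trimmer, same origin and axes as trimmer. It covers x = 0 to 240 mm, 104 mm wide, top 135 mm above the bench, with a round dark motor cap up to 183 mm. The opening under it is 34 mm high above the bed. The presser and the end stop are hidden inside it.
- presser_place (a point): Where the hidden presser bears on the slat: a sprung rubber bar above the bed, 75 mm inside the mouth (trimmer x = 75 mm). Feeding the slat under it and on takes about 3 to 9 N; it also holds the slat in place afterwards.
- stop_zone (a point): Middle of the zone of the hidden end stop, fixed mark (trimmer x = 172.5 mm, 11 mm above the bed). The stop, a sprung steel block, is set at an unknown place: the slat's leading end meets it between x = 155 and 190 mm. It gives 1 mm per 2 N, 14 mm at most. The slat is home once the stop has felt more than 6 N for a moment, on top of the feeding resistance.
- slat: The pale wooden slat, 140 x 44 x 22 mm (x, y, z), loose, about 0.14 kg, lying lengthwise in the channel on the bed, leading end (+x) 15 to 50 mm before the mouth. Origin: centre of its underside; x is along its length.
- slat_center (a point): Centre of the slat, 11 mm above its underside.
- stick: The plywood push stick, loose, about 0.16 kg, lying on the bench between the robot and the bed: a straight bar 290 mm long (its x), 24 mm wide, 22 mm high, with a raised grip block on it. Origin: underside, below the middle of the grip block. The nose (flat pushing end) is at x = +165 mm, the tail at x = -125 mm. At the start the nose points roughly the way of the feed.
- stick_center (a point): Middle of the push stick's grip block, 30 mm above its underside. The grip block is 70 mm long, 24 mm wide (grasp across this), its top 60 mm above the underside of the stick.
- mallet: Bystander: wooden mallet lying on the bench, head 75 x 140 x 75 mm, handle 150 mm. Origin under the head.
- pot: Bystander: open steel pot, 120 mm across, 90 mm high. Origin: centre of its underside.
- jar: Bystander: closed glass jar, 60 mm across, 100 mm high. Origin: centre of its underside.
There are look-alikes about, which are no part of the job. There is more than one size of the slat; the job needs the largest.

How it is judged:
By the outcome, as a careful person would: the job done as asked, in the order asked, and still so for the second after the job is handed in, with the robot touching nothing.
It also fails if it takes over 72 s, if anything falls off the work surface, if the arm or the gripper's body presses on something with over 40 N, if the wrist force passes 120 N, or if a joint passes its speed limit or range.

### The arm

A 6-joint arm with a two-finger parallel gripper is mounted at the origin on the work surface. World frame = base frame: x ahead of the robot, y to its left, z up, the work surface at z = 0. Lengths are in m, angles in rad, forces in N, time in s.
With the tool pointing down it reaches from about 0.375 to 0.975 m from the base axis. Payload 3.8 kg.
Tool frame: the origin (TCP) lies on the centre line of the jaws, within the pads' length; the fingertips stand 14 mm ahead of it and the grasp point (between the pads) lies 5 mm behind it; z points along the fingers, x is the direction in which the jaws open and shut, and the axes are right-handed (so a half turn about z gives the same grasp; the last joint's range is limited). The gripper opens to 88 mm and grips with 3 to 60 N. Pads are 18 mm wide; open, the fingers measure 123 mm over their backs; the gripper's body (75 mm by 187 mm) begins 45 mm behind the grasp point.
Start: joints at [1.146, 0.264, 1.604, -0, 1.274, -0.037], TCP at [0.255, 0.625, 0.216] pointing down, gripper open.
Joint ranges: [-2.63, 2.63], [-0.94, 2.18], [0.31, 2.57], [-1.31, 4.45], [0, 2.66], [-2.55, 2.55]. Speed limits (rad/s): [2.57, 2.57, 3.14, 3.14, 3.14, 3.14].

### API

Orientations are given as a rotation vector (axis times angle).
In Python, from plant import sensors, imaging, close_job gives the robot as it stands.
- The arm moves only by the shell command python3 -m pendant 'ROWS' [FORCE]. ROWS is text: rows parted by semicolons, each of 7 numbers parted by spaces: the opening, from 0 (shut) to 1 (fully open), then the shift along the world's x, y, z in mm, then the turn, a rotation vector about the world's x, y, z in rad. A call has 1 to 5 rows; each row shifts and turns the commanded pose from where the row before left it; what a row does not reach is not made up. A row lasts 1/10 s, in which the tool goes at most 50 mm and 8.59 degrees, less where a joint would pass 70% of its speed; a pose out of reach is approached as far as the arm can. A call is refused whole if a number of a shift passes 50 or a number of a turn 0.15, either way. A call with a gripper value outside its range is refused whole. The fingers move at their own pace and stop on an object; FORCE is the grip in N (left out, the last holds). Time passes only in rows, so rows that do not move let the fingers close. It gives the time, the measured TCP pose, the force and the opening at its end, in the units of the state.
- sensors.read_state(): the state, without advancing time (a new reading comes with each control period).
- imaging.get_image(name): name is "side" or "top" or "wrist"; returns the picture (400x640x3 uint8, red, green, blue); there is no depth.
- imaging.calibration(name): a dict with "mtx" (3x3 intrinsics, pixels), "R" (3x3) and "t" (3): a world point X has camera coordinates R X + t. Camera axes: x right, y down, z forward; pixel columns grow to the right and rows downward; lengths in m; the calibration is good to about 2 mm. The wrist camera is an equidistant fisheye: a pixel r from the principal point sees the ray r / f radians off the axis. A picture is of the moment at which its call begins: read the wrist's pose just before it. calibration takes no time and is no camera call; for the wrist camera it gives the pose at the moment of the call.
- close_job(): hands the job in, once; it reports no verdict.
The state is a dict: "time": time; "qpos": joint angles; "qvel": joint speeds; "joint_torque": joint torques, N m; "tool_pos": TCP position; "eef_rot": TCP orientation; "wrist_force": force on the tool from outside, world axes, zero at the start; "moment": the same for the moment, N m; "grip_width": finger opening in m.
Only numpy, scipy, OpenCV 4.12 (cv2) and the standard library are available. Lean on these libraries where they do the work, as an engineer would, in place of code of your own. Each camera call takes 0.05 s, during which the arm holds its last target. There are 200 camera calls.

## Working session

There is one attempt and no reset: what is moved stays moved. The work goes in short steps, Python scripts to look and compute and a shell command to move; the robot and the scene stay as the last step left them, time stands still between calls to the robot, and variables do not carry over. Pictures are saved under pics/ and viewed, about 8 in all and at most 12, crops included, and the job is handed in when it is done.

```bash
ls; mkdir -p pics
cat > h.py <<'E'
import numpy as np, cv2
from plant import sensors, imaging
def ray(name,u,v,c=None):
    c=c or imaging.calibration(name); K=np.array(c["mtx"]);R=np.array(c["R"]);t=np.array(c["t"])
    x,y=(u-K[0,2])/K[0,0],(v-K[1,2])/K[1,1]
    if name=="wrist":
        r=np.hypot(x,y); s=np.sin(r)/r if r>1e-9 else 1; d=np.array([x*s,y*s,np.cos(r)])
    else: d=np.array([x,y,1.])
    return -R.T@t, R.T@d
def onz(name,u,v,z,c=None):
    o,d=ray(name,u,v,c); return o+d*(z-o[2])/d[2]
def proj(name,X,c=None):
    c=c or imaging.calibration(name); K=np.array(c["mtx"]); p=np.array(c["R"])@np.asarray(X,float)+np.array(c["t"])
    if name=="wrist":
        r=np.hypot(p[0],p[1]); th=np.arctan2(r,p[2]); q=p[:2]/max(r,1e-9)*th
    else: q=p[:2]/p[2]
    return K[0,0]*q[0]+K[0,2],K[1,1]*q[1]+K[1,2]
def snap(name,tag):
    im=imaging.get_image(name)[:,:,::-1].copy(); cv2.imwrite(f"pics/{tag}.png",im); return im
E
python3 - <<'E'
from h import *
for n in ("top","side","wrist"):
    snap(n,n+"0"); c=imaging.calibration(n); print(n,np.round(c["mtx"],1).tolist(),np.round(-np.array(c["R"]).T@np.array(c["t"]),3))
print(sensors.read_state())
E
```

```text
pics
top [[462.7, 0.0, 321.3], [0.0, 462.7, 192.3], [0.0, 0.0, 1.0]] [ 0.509 -0.049  1.304]
side [[475.2, 0.0, 314.0], [0.0, 475.2, 197.9], [0.0, 0.0, 1.0]] [ 0.228 -0.915  1.232]
wrist [[309.7, 0.0, 321.1], [0.0, 309.7, 202.0], [0.0, 0.0, 1.0]] [0.181 0.654 0.384]
{'time': 0.15, 'qpos': array([ 1.14605901e+00,  2.64588039e-01,  1.60504441e+00, -1.73289108e-05,
        1.27372248e+00, -3.68910675e-02]), 'qvel': array([-0.00196164, -0.00164774, -0.00471279, -0.00031636,  0.0019161 ,
       -0.00063918]), 'joint_torque': array([ 8.13365095e-04, -5.02846348e+01, -3.57468224e+01,  7.27829710e-02,
        2.50329939e-02, -8.86514499e-05]), 'tool_pos': array([0.25503905, 0.62432328, 0.2144773 ]), 'eef_rot': array([ 2.60710892e+00,  1.75118920e+00, -2.33888689e-03]), 'wrist_force': array([ 0.0493959 , -0.81167883, -0.40129973]), 'moment': array([-0.00863201,  0.0254612 , -0.0079216 ]), 'grip_width': 0.08846139471578478}
```

View pics/top0.png

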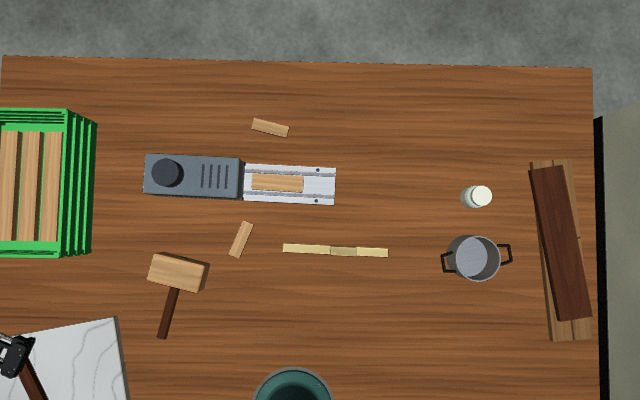

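View pics/side0.png

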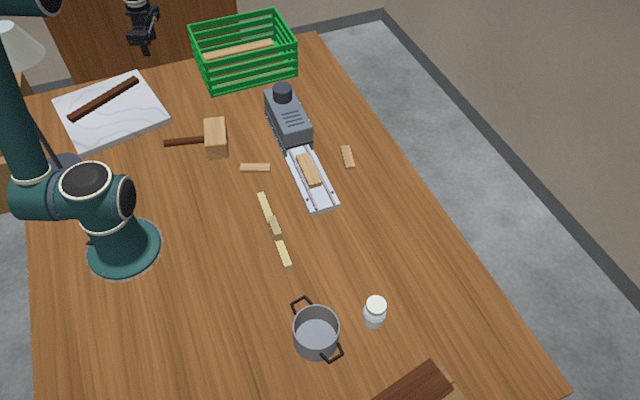

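Top picture: trimmer with guard at (190,177) and bed at (290,185). Feed runs left, so world +y.
- **Slat candidates:** the one in the channel (277,183), and smaller loose ones at (270,127) and (241,239). The one on the bed is the largest and fits the description.
- **Stick candidates:** the yellow bar with a block at (335,250), the dark boards at (560,240), and the mallet handle (168,313). I choose the yellow bar.

Run:
```python
from h import *
im=cv2.imread("pics/top0.png"); hsv=cv2.cvtColor(im,cv2.COLOR_BGR2HSV)
cv2.imwrite("pics/crop0.png",cv2.resize(im[140:270,215:405],None,fx=4,fy=4,interpolation=cv2.INTER_CUBIC))
for p in [(277,183),(300,247),(345,251),(375,253),(240,240),(225,200),(320,185),(310,230)]: print(p,hsv[p[1],p[0]])
c=imaging.calibration("top")
def rect(m,box,z,name):
    x0,y0,x1,y1=box; mm=np.zeros_like(m); mm[y0:y1,x0:x1]=m[y0:y1,x0:x1]
    k=max(cv2.findContours(mm,cv2.RETR_EXTERNAL,cv2.CHAIN_APPROX_NONE)[0],key=cv2.contourArea)
    P=np.array([onz("top",u,v,z,c)[:2] for u,v in k[:,0]],np.float32)*1000
    r=cv2.minAreaRect(P); print(name,np.round(r[0],1),np.round(r[1],1),round(r[2],2), "px",cv2.boundingRect(k))
al=cv2.inRange(hsv,(0,0,150),(180,40,255)); 
pale=cv2.inRange(hsv,(10,50,150),(30,150,255)); ye=cv2.inRange(hsv,(20,60,120),(35,180,255))
rect(pale,(245,170,312,197),.047,"slat"); rect(ye,(275,235,395,265),.022,"stick22"); rect(ye,(275,235,395,265),.06,"stick60")
gray=cv2.inRange(im,(70,70,70),(140,140,140))
rect(cv2.bitwise_or(al,cv2.morphologyEx(pale,cv2.MORPH_OPEN,np.ones((3,3)))),(243,155,345,212),.031,"bed")
for q in [(0.35,0,0),(0.6,0,0),(0.5,.1,0)]: print(q,proj("top",q))
```

```text
(277, 183) [ 16 110 185]
(300, 247) [ 23  87 211]
(345, 251) [ 23  92 174]
(375, 253) [ 23  88 208]
(240, 240) [ 17 111 199]
(225, 200) [ 13 158 150]
(320, 185) [105  12 211]
(310, 230) [ 14 155 146]
slat [618.8  51.9] [139.8  45.2] 87.42 px (251, 173, 53, 19)
stick22 [ 436.2 -110. ] [288.2  25.5] 87.98 px (283, 243, 105, 14)
stick60 [ 438.4 -108.1] [279.6  24.8] 87.98 px (283, 243, 105, 14)
bed [616.6  20.2] [251.3 102.6] 88.03 px (243, 163, 93, 42)
(0.35, 0, 0) (np.float64(294.8294356540629), np.float64(280.0229626549402))
(0.6, 0, 0) (np.float64(296.6269848442947), np.float64(190.5852215768906))
(0.5, 0.1, 0) (np.float64(260.2564202263696), np.float64(225.49858871676454))
```

View pics/crop0.png

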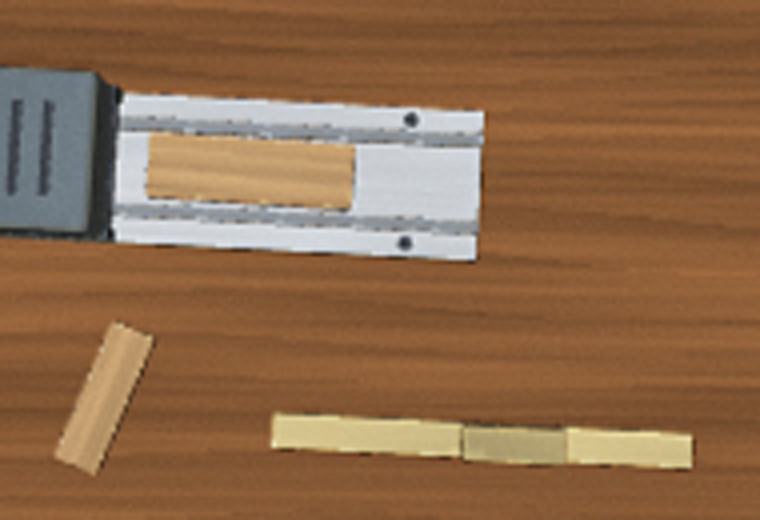

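The crop confirms the choice. The slat measures 140x45 mm, lying in the channel 15-50 mm before the mouth. The stick measures 288x25 mm, with its block nearer the tail end and its nose to the left, which is +y. I'm moving above the stick's grip at about (436,-130) mm.

```bash
python3 -m pendant '1 11 -47 0 0 0 -0.076;1 11 -47 0 0 0 -0.076;1 11 -47 0 0 0 -0.076;1 11 -47 0 0 0 -0.076;1 11 -47 0 0 0 -0.076' 60
python3 -m pendant '1 11 -47 0 0 0 -0.076;1 11 -47 0 0 0 -0.076;1 11 -47 0 0 0 -0.076;1 11 -47 0 0 0 -0.076;1 11 -47 0 0 0 -0.076'
python3 -m pendant '1 11 -47 0 0 0 -0.076;1 11 -47 0 0 0 -0.076;1 11 -47 0 0 0 -0.076;1 11 -47 0 0 0 -0.076;1 11 -47 0 0 0 -0.076'
python3 -m pendant '1 11 -47 0 0 0 -0.076;1 0 0 -20 0 0 0;1 0 0 0 0 0 0'
cat >> h.py <<'E'
from scipy.spatial.transform import Rotation as Ro
def st():
    s=sensors.read_state(); R=Ro.from_rotvec(s["eef_rot"]).as_matrix()
    print("t",round(s["time"],2),"tcp",np.round(np.array(s["tool_pos"])*1000,1),"xaxis deg",round(np.degrees(np.arctan2(R[1,0],R[0,0])),2),"z",np.round(R[:,2],4),"F",np.round(s["wrist_force"],1),"M",np.round(s["moment"],2),"w",round(s["grip_width"]*1000,1))
E
python3 - <<'E'
from h import *
st(); c=imaging.calibration("wrist"); im=snap("wrist","w1"); 
hsv=cv2.cvtColor(im,cv2.COLOR_BGR2HSV)
P=[proj("wrist",q,c) for q in [(.4355,-.130,.06),(.4365,-.095,.06),(.4343,-.165,.06),(.441,.034,.022)]]
for u,v in P: cv2.circle(im,(int(u),int(v)),3,(0,0,255),1)
cv2.imwrite("pics/w1m.png",im); print(np.round(P,0))
E
```

```text
time: 0.65
tool_pos: [0.3101, 0.3879, 0.2151]
eef_rot: [2.893, 1.224, -0.001]
wrist_force: [0.4, -0.3, -0.1]
grip_width: 0.0881
time: 1.15
tool_pos: [0.365, 0.1531, 0.2155]
eef_rot: [3.072, 0.656, 0.001]
wrist_force: [0.7, 0.7, -0.2]
grip_width: 0.0882
time: 1.65
tool_pos: [0.4201, -0.0822, 0.2156]
eef_rot: [-3.141, -0.062, -0.001]
wrist_force: [0.7, 0.7, -0.9]
grip_width: 0.0881
time: 1.95
tool_pos: [0.4293, -0.1279, 0.193]
eef_rot: [-3.139, 0.057, 0.008]
wrist_force: [-0.1, -0.1, -1.0]
grip_width: 0.088
t 1.95 tcp [ 429.3 -127.9  193. ] xaxis deg -2.08 z [-0.005  0.002 -1.   ] F [-0.1 -0.1 -1. ] M [-0.08  0.06  0.04] w 88.0
[[329. 187.]
 [329. 153.]
 [329. 220.]
 [328.  32.]]
```

View pics/w1m.png

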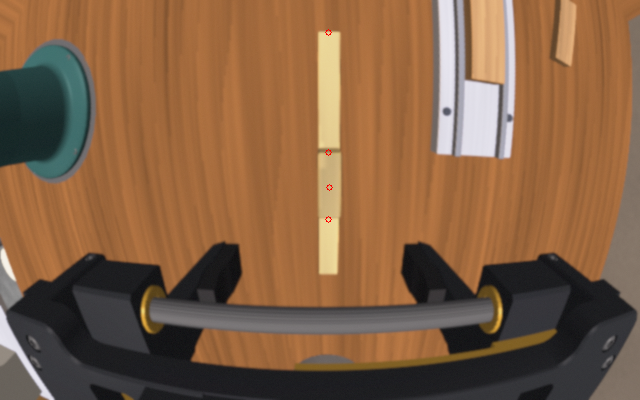

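The wrist view agrees with the predicted block marks at (329,187). I'm descending and gripping.

```bash
python3 -m pendant '1 6 -2 -40 0 0 0;1 0 0 -40 0 0 0;1 0 0 -40 0 0 0;1 0 0 -30 0 0 0;1 0 0 -11 0 0 0'
python3 -m pendant '1 0 0 0 0 0 0;0 0 0 0 0 0 0;0 0 0 0 0 0 0;0 0 0 0 0 0 0;0 0 0 0 0 0 0' 55
python3 -m pendant '0 0 0 0 0 0 0;0 0 0 0 0 0 0;0 0 0 0 0 0 0'
python3 -c "
from h import *; st()"
```

```text
time: 2.5
tool_pos: [0.4348, -0.127, 0.032]
eef_rot: [-3.139, 0.048, 0.008]
wrist_force: [-0.4, -0.4, -0.2]
grip_width: 0.0884
time: 3.0
tool_pos: [0.4382, -0.1295, 0.0357]
eef_rot: [3.14, -0.052, 0.004]
wrist_force: [0.4, -0.1, 0.1]
grip_width: 0.0581
time: 3.3
tool_pos: [0.4372, -0.1292, 0.0346]
eef_rot: [3.141, -0.052, 0.0]
wrist_force: [0.6, 1.2, -0.9]
grip_width: 0.0343
t 3.3 tcp [ 437.2 -129.2   34.6] xaxis deg -1.9 z [ 0. -0. -1.] F [ 0.6  1.2 -0.9] M [-0.11  0.03  0.04] w 34.3
```

```bash
python3 -m pendant '0 0 0 0 0 0 0;0 0 0 0 0 0 0;0 0 0 0 0 0 0;0 0 0 0 0 0 0'
python3 -m pendant '0 0 0 10 0 0 0;0 0 0 20 0 0 0;0 0 0 30 0 0 0;0 0 0 20 0 0 0;0 0 0 0 0 0 0'
python3 -m pendant '0 30 -13 0 0 0 0;0 35 -13 0 0 0 0;0 35 -13 0 0 0 0;0 35 -13 0 0 0 0;0 30 -12 0 0 0 0'
python3 -m pendant '0 7 0 0 0 0 0;0 0 0 0 0 0 0;0 0 0 0 0 0 0'
python3 - <<'E'
from h import *
st(); c=imaging.calibration("wrist"); im=snap("wrist","w2"); t=snap("top","t2")
a=cv2.resize(t[140:290,230:450],None,fx=3,fy=3,interpolation=cv2.INTER_CUBIC)
b=im[0:330,230:560]
cv2.imwrite("pics/m2.png",np.vstack([a, cv2.resize(b,(660,660))])[:1100]) ; o=np.hstack([cv2.resize(a,(440,300)),cv2.resize(b,(330,300))]); cv2.imwrite("pics/m2.png",o)
hsv=cv2.cvtColor(t,cv2.COLOR_BGR2HSV); ye=cv2.inRange(hsv,(20,60,120),(35,180,255)); ye[:160]=0
n,l,s,ce=cv2.connectedComponentsWithStats(ye)
ct=imaging.calibration("top")
for i in range(1,n):
    if s[i,4]>40: print(s[i], np.round(onz("top",s[i,0],ce[i][1],.11,ct)*1000,1), np.round(onz("top",s[i,0]+s[i,2],ce[i][1],.11,ct)*1000,1))
E
```

```text
time: 3.7
tool_pos: [0.4372, -0.1291, 0.0344]
eef_rot: [3.141, -0.052, -0.0]
wrist_force: [0.5, -0.5, 0.5]
grip_width: 0.0217
time: 4.2
tool_pos: [0.44, -0.13, 0.1181]
eef_rot: [3.139, -0.052, 0.01]
wrist_force: [0.2, -0.2, -0.7]
grip_width: 0.0218
time: 4.7
tool_pos: [0.603, -0.1933, 0.1127]
eef_rot: [-3.14, 0.052, 0.003]
wrist_force: [-0.2, -0.4, -1.9]
grip_width: 0.0215
time: 5.0
tool_pos: [0.6075, -0.1924, 0.113]
eef_rot: [-3.14, 0.051, 0.005]
wrist_force: [-1.2, 0.4, -1.6]
grip_width: 0.0215
t 5.0 tcp [ 607.5 -192.4  113. ] xaxis deg -1.88 z [-0.0032  0.0011 -1.    ] F [-1.2  0.4 -1.6] M [-0.04  0.08  0.03] w 21.5
[307 179  49  12 425] [608.  -30.6 110. ] [ 610.3 -157.7  110. ]
```

View pics/m2.png

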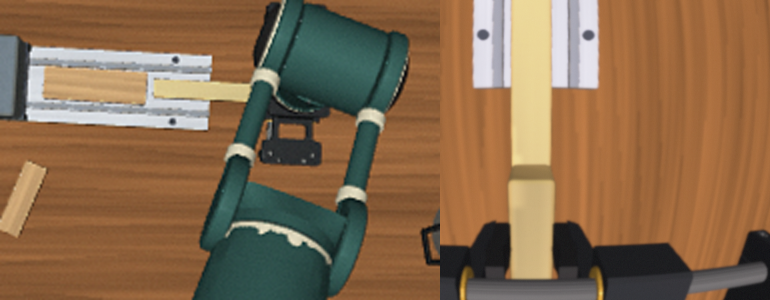

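The stick is held straight and over the channel, with its nose about 10 mm behind the slat. I'm lowering it onto the bed.

```bash
python3 -m pendant '0 2 0 -20 0 0 0;0 0 0 -20 0 0 0;0 0 0 -8 0 0 0;0 0 0 -3 0 0 0;0 0 0 0 0 0 0'
python3 -m pendant '0 0 0 0 0 0 0;0 0 0 0 0 0 0;0 0 0 0 0 0 0'
python3 - <<'E'
from h import *
st(); t=snap("top","t3"); s=snap("side","s3")
c=imaging.calibration("side"); u,v=map(int,proj("side",(.615,-.03,.04),c)); print(u,v)
o=np.hstack([cv2.resize(t[160:230,230:340],(440,280),interpolation=cv2.INTER_CUBIC),cv2.resize(s[v-40:v+30,max(u-45,0):u+45],(360,280),interpolation=cv2.INTER_CUBIC)]); cv2.imwrite("pics/m3.png",o)
E
```

```text
time: 5.6
tool_pos: [0.6108, -0.193, 0.0636]
eef_rot: [-3.141, 0.052, 0.001]
wrist_force: [-0.1, 0.2, -1.3]
grip_width: 0.0213
time: 5.9
tool_pos: [0.6119, -0.1934, 0.0644]
eef_rot: [3.141, -0.052, 0.002]
wrist_force: [-0.1, 0.7, -1.2]
grip_width: 0.0216
t 5.9 tcp [ 611.9 -193.4   64.4] xaxis deg -1.89 z [ 1.4e-03 -5.0e-04 -1.0e+00] F [-0.1  0.7 -1.2] M [-0.12  0.05  0.03] w 21.6
316 187
```

View pics/m3.png

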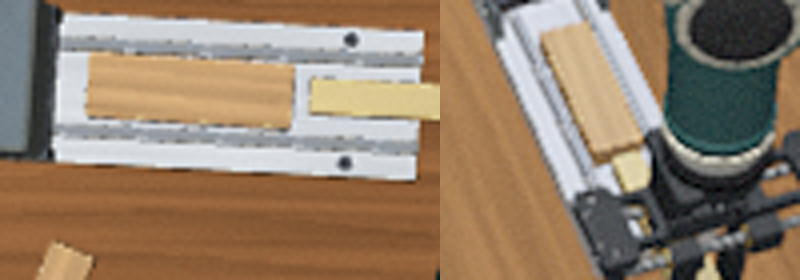

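The nose (crop left, 312,97) is centred behind the slat, and the side view agrees. I'm lowering 3 mm more and starting to feed.

```bash
python3 -m pendant '0 0 0 -3 0 0 0;0 0.2 5 0 0 0 0;0 0.2 5 0 0 0 0;0 0.2 5 0 0 0 0;0 0.3 8 0 0 0 0'
for i in 1; do python3 -m pendant '0 0.3 8 0 0 0 0;0 0.3 8 0 0 0 0;0 0.3 8 0 0 0 0;0 0.3 8 0 0 0 0;0 0.3 8 0 0 0 0'; done
python3 -m pendant '0 0.3 8 0 0 0 0;0 0.3 8 0 0 0 0;0 0.2 6 0 0 0 0;0 0.2 6 0 0 0 0;0 0 0 0 0 0 0'
python3 -c "
from h import *; st()"
```

```text
time: 6.5
tool_pos: [0.6123, -0.17, 0.0606]
eef_rot: [3.141, -0.052, 0.001]
wrist_force: [0.7, -1.2, -1.0]
grip_width: 0.0214
time: 7.0
tool_pos: [0.6137, -0.1293, 0.0605]
eef_rot: [3.141, -0.052, 0.0]
wrist_force: [-0.1, -1.4, -1.9]
grip_width: 0.0215
time: 7.5
tool_pos: [0.6146, -0.1011, 0.0604]
eef_rot: [-3.141, 0.051, 0.0]
wrist_force: [-0.3, -0.8, -1.3]
grip_width: 0.0219
t 7.5 tcp [ 614.6 -101.1   60.4] xaxis deg -1.85 z [-3.e-04  6.e-04 -1.e+00] F [-0.3 -0.8 -1.3] M [-0.07  0.04  0.03] w 21.9
```

```bash
python3 -m pendant '0 0.1 4 0 0 0 0;0 0.1 4 0 0 0 0;0 0.1 4 0 0 0 0;0 0.1 4 0 0 0 0;0 0.1 4 0 0 0 0'
python3 -m pendant '0 0.1 4 0 0 0 0;0 0.1 4 0 0 0 0;0 0.1 4 0 0 0 0;0 0.1 4 0 0 0 0;0 0.1 4 0 0 0 0'
python3 -c "
from h import *; st()"
```

```text
time: 8.0
tool_pos: [0.6163, -0.0854, 0.0618]
eef_rot: [3.136, -0.051, 0.004]
wrist_force: [-0.3, -8.9, 0.9]
grip_width: 0.0218
time: 8.5
tool_pos: [0.6163, -0.0642, 0.0613]
eef_rot: [3.138, -0.051, 0.002]
wrist_force: [-0.4, -6.9, 0.2]
grip_width: 0.0219
t 8.5 tcp [616.3 -64.2  61.3] xaxis deg -1.87 z [ 0.0014 -0.0033 -1.    ] F [-0.4 -6.9  0.2] M [-1.33  0.15 -0.02] w 21.9
```

```bash
python3 -m pendant '0 0.1 4 0 0 0 0;0 0.1 4 0 0 0 0;0 0.1 4 0 0 0 0;0 0.1 4 0 0 0 0;0 0.1 4 0 0 0 0'
python3 -m pendant '0 0.1 4 0 0 0 0;0 0.1 4 0 0 0 0;0 0.1 4 0 0 0 0;0 0.1 4 0 0 0 0;0 0.1 4 0 0 0 0'
python3 -m pendant '0 0.1 2 0 0 0 0;0 0.1 2 0 0 0 0;0 0.1 2 0 0 0 0;0 0.1 2 0 0 0 0;0 0.1 2 0 0 0 0'
python3 - <<'E'
from h import *
st(); t=snap("top","t4"); cv2.imwrite("pics/m4.png",cv2.resize(t[140:240,130:370],None,fx=3,fy=3,interpolation=cv2.INTER_CUBIC)); c=imaging.calibration("wrist"); w=snap("wrist","w4")
E
```

```text
time: 9.0
tool_pos: [0.6167, -0.0441, 0.0612]
eef_rot: [3.138, -0.051, 0.002]
wrist_force: [-1.0, -7.6, -0.1]
grip_width: 0.0217
time: 9.5
tool_pos: [0.6171, -0.0241, 0.0611]
eef_rot: [3.138, -0.051, 0.002]
wrist_force: [0.4, -7.3, 0.5]
grip_width: 0.0213
time: 10.0
tool_pos: [0.6176, -0.0142, 0.0611]
eef_rot: [3.138, -0.051, 0.001]
wrist_force: [-0.0, -8.0, 0.7]
grip_width: 0.0217
t 10.0 tcp [617.6 -14.2  61.1] xaxis deg -1.87 z [ 9.0e-04 -3.2e-03 -1.0e+00] F [-0.  -8.   0.7] M [-1.29  0.12 -0.  ] w 21.7
```

View pics/w4.png

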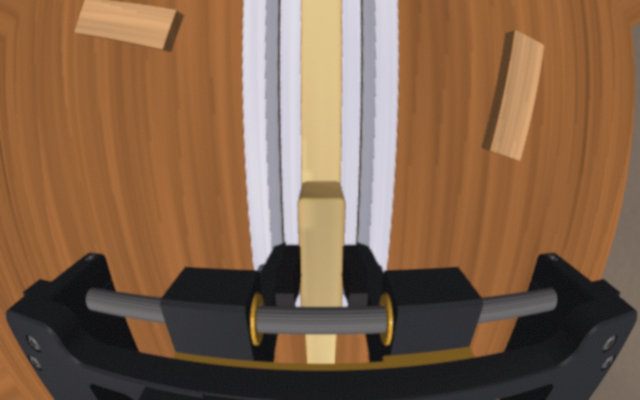

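```bash
python3 -m pendant '0 0 1 0 0 0 0;0 0 1 0 0 0 0;0 0.1 1 0 0 0 0;0 0 1 0 0 0 0;0 0.1 1 0 0 0 0'
```

```text
time: 10.6
tool_pos: [0.6178, -0.0092, 0.0611]
eef_rot: [3.138, -0.051, 0.002]
wrist_force: [0.6, -7.8, 0.5]
grip_width: 0.0217
```

```bash
python3 -m pendant '0 0 1 0 0 0 0;0 0 1 0 0 0 0;0 0.1 1 0 0 0 0;0 0 1 0 0 0 0;0 0.1 1 0 0 0 0'
```

```text
time: 11.1
tool_pos: [0.6179, -0.0043, 0.061]
eef_rot: [3.138, -0.051, 0.001]
wrist_force: [-0.3, -8.3, 0.1]
grip_width: 0.0217
```

```bash
python3 -m pendant '0 0 1 0 0 0 0;0 0 1 0 0 0 0;0 0.1 1 0 0 0 0;0 0 1 0 0 0 0;0 0 1 0 0 0 0'
```

```text
time: 11.6
tool_pos: [0.618, 0.0008, 0.061]
eef_rot: [3.138, -0.051, 0.001]
wrist_force: [-1.3, -7.3, 0.7]
grip_width: 0.0221
```

```bash
python3 -m pendant '0 0 1 0 0 0 0;0 0 1 0 0 0 0;0 0.1 1 0 0 0 0;0 0 1 0 0 0 0'
```

```text
time: 12.0
tool_pos: [0.6181, 0.0048, 0.061]
eef_rot: [3.138, -0.051, 0.001]
wrist_force: [-0.4, -8.2, 1.2]
grip_width: 0.0218
```

```bash
python3 -m pendant '0 0 1 0 0 0 0;0 0 1 0 0 0 0;0 0.1 1 0 0 0 0;0 0 1 0 0 0 0'
```

```text
time: 12.4
tool_pos: [0.6182, 0.0088, 0.061]
eef_rot: [3.138, -0.051, 0.001]
wrist_force: [0.0, -7.2, 0.6]
grip_width: 0.0215
```

```bash
python3 -m pendant '0 0 1 0 0 0 0;0 0.1 1 0 0 0 0;0 0 1 0 0 0 0'
```

```text
time: 12.7
tool_pos: [0.6183, 0.0118, 0.061]
eef_rot: [3.138, -0.051, 0.001]
wrist_force: [0.4, -8.7, 0.8]
grip_width: 0.0219
```

```bash
python3 -m pendant '0 0 1 0 0 0 0;0 0.1 1 0 0 0 0;0 0 1 0 0 0 0'
```

```text
time: 13.0
tool_pos: [0.6184, 0.0148, 0.061]
eef_rot: [3.138, -0.051, 0.001]
wrist_force: [-0.4, -7.5, 0.6]
grip_width: 0.0219
```

```bash
python3 -m pendant '0 0 1 0 0 0 0;0 0.1 1 0 0 0 0;0 0 1 0 0 0 0;0 0 1 0 0 0 0'
```

```text
time: 13.4
tool_pos: [0.6186, 0.0181, 0.0611]
eef_rot: [3.137, -0.051, 0.001]
wrist_force: [0.6, -10.6, 0.8]
grip_width: 0.0217
```

```bash
python3 -m pendant '0 0 1 0 0 0 0;0 0 0.5 0 0 0 0'
```

```text
time: 13.6
tool_pos: [0.6187, 0.019, 0.0613]
eef_rot: [3.136, -0.05, 0.002]
wrist_force: [-0.6, -12.1, 1.4]
grip_width: 0.0217
```

```bash
python3 -m pendant '0 0 1 0 0 0 0;0 0 1 0 0 0 0;0 0 0 0 0 0 0'; python3 -c "
from h import *; st()"
```

```text
time: 13.9
tool_pos: [0.6188, 0.0203, 0.0614]
eef_rot: [3.135, -0.05, 0.002]
wrist_force: [-1.1, -13.3, 1.3]
grip_width: 0.022
t 13.9 tcp [618.8  20.3  61.4] xaxis deg -1.83 z [ 0.0012 -0.0063 -1.    ] F [ -1.1 -13.3   1.3] M [-2.3   0.18  0.03] w 22.0
```

```bash
python3 -m pendant '0 0 1 0 0 0 0;0 0 0.5 0 0 0 0'; python3 -m pendant '0 0 0 0 0 0 0'
```

```text
time: 14.1
tool_pos: [0.6189, 0.021, 0.0616]
eef_rot: [3.134, -0.05, 0.002]
wrist_force: [-1.9, -16.7, 2.9]
grip_width: 0.0218
time: 14.2
tool_pos: [0.6189, 0.021, 0.0616]
eef_rot: [3.134, -0.05, 0.002]
wrist_force: [-0.9, -15.5, 1.7]
grip_width: 0.022
```

```bash
python3 -m pendant '0 0 0.6 0 0 0 0;0 0 0 0 0 0 0'; python3 -m pendant '0 0 0 0 0 0 0;0 0 0 0 0 0 0;0 0 0 0 0 0 0';python3 -m pendant '0 0 0 0 0 0 0;0 0 0 0 0 0 0'; python3 -c "
from h import *; st()"
```

```text
time: 14.4
tool_pos: [0.619, 0.0213, 0.0617]
eef_rot: [3.133, -0.05, 0.003]
wrist_force: [-0.8, -16.0, 3.4]
grip_width: 0.0217
time: 14.7
tool_pos: [0.619, 0.0213, 0.0616]
eef_rot: [3.134, -0.05, 0.002]
wrist_force: [-0.4, -17.1, 3.1]
grip_width: 0.0215
time: 14.9
tool_pos: [0.6189, 0.0213, 0.0616]
eef_rot: [3.134, -0.05, 0.002]
wrist_force: [-0.6, -16.4, 3.1]
grip_width: 0.0218
t 14.9 tcp [618.9  21.3  61.6] xaxis deg -1.83 z [ 0.0014 -0.0076 -1.    ] F [ -0.6 -16.4   3.1] M [-2.79  0.21  0.02] w 21.8
```

The push held at 16-17 N for half a second, with about 8 N of that on the stop. I'm drawing the stick out.

```bash
python3 -m pendant '0 0 -2 0 0 0 0;0 0 -3 0 0 0 0;0 0 -4 0 0 0 0;0 -0.2 -6 0 0 0 0;0 -0.3 -8 0 0 0 0'
python3 -m pendant '0 -0.4 -12 0 0 0 0;0 -0.4 -12 0 0 0 0;0 -0.5 -14 0 0 0 0;0 -0.5 -14 0 0 0 0;0 -0.4 -11 0 0 0 0'
python3 -m pendant '0 0 0 0 0 0 0;0 0 0 10 0 0 0;0 0 0 20 0 0 0;0 0 0 30 0 0 0;0 0 0 20 0 0 0'
python3 - <<'E'
from h import *
st(); w=snap("wrist","w5"); cv2.imwrite("pics/w5c.png",cv2.resize(w[0:200,200:440],None,fx=3,fy=3,interpolation=cv2.INTER_CUBIC))
E
```

```text
time: 15.4
tool_pos: [0.6175, 0.0037, 0.0603]
eef_rot: [-3.141, 0.051, 0.001]
wrist_force: [-0.8, -0.3, -2.3]
grip_width: 0.022
time: 15.9
tool_pos: [0.6154, -0.0612, 0.0605]
eef_rot: [3.141, -0.053, 0.0]
wrist_force: [0.5, 0.2, -2.5]
grip_width: 0.022
time: 16.4
tool_pos: [0.6164, -0.0589, 0.1432]
eef_rot: [-3.141, 0.051, -0.004]
wrist_force: [0.3, -0.9, -1.4]
grip_width: 0.0217
t 16.4 tcp [616.4 -58.9 143.2] xaxis deg -1.85 z [ 0.0023  0.     -1.    ] F [ 0.3 -0.9 -1.4] M [-0.1   0.05 -0.  ] w 21.7
```

View pics/w5c.png

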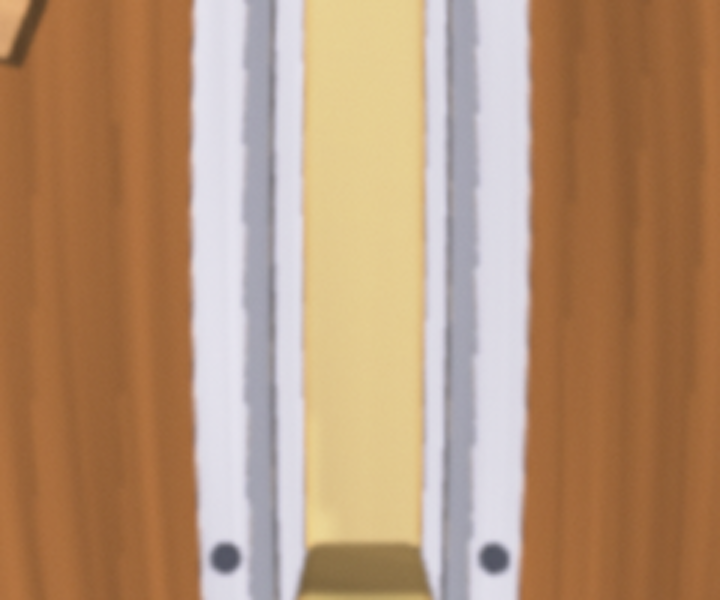

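The stick is clear of the guard and no slat shows on the open bed. I'm moving to the bench beside the machine.

```bash
python3 -m pendant '0 -30 -1 0 0 0 0;0 -35 0 0 0 0 0;0 -35 0 0 0 0 0;0 -35 0 0 0 0 0;0 -21 0 0 0 0 0'
python3 -m pendant '0 0 0 -30 0 0 0;0 0 0 -35 0 0 0;0 0 0 -25 0 0 0;0 0 0 -10 0 0 0;0 0 0 0 0 0 0'
python3 -m pendant '0 0 0 0 0 0 0;0 0 0 0 0 0 0;0 0 0 0 0 0 0'
python3 -c "
from h import *; st()"
```

```text
time: 16.95
tool_pos: [0.4566, -0.0598, 0.1399]
eef_rot: [-3.141, 0.051, 0.003]
wrist_force: [0.5, 0.0, -2.3]
grip_width: 0.0214
time: 17.45
tool_pos: [0.458, -0.06, 0.0391]
eef_rot: [-3.141, 0.051, 0.005]
wrist_force: [-0.2, 0.8, -1.6]
grip_width: 0.0221
time: 17.75
tool_pos: [0.4609, -0.0607, 0.0419]
eef_rot: [3.141, -0.052, 0.004]
wrist_force: [-0.1, -0.1, -2.2]
grip_width: 0.0213
t 17.75 tcp [460.9 -60.7  41.9] xaxis deg -1.89 z [ 2.8e-03 -5.0e-04 -1.0e+00] F [-0.1 -0.1 -2.2] M [-0.09  0.06 -0.03] w 21.3
```

```bash
python3 -m pendant '0 0 0 -2 0 0 0;0 0 0 -2 0 0 0;0 0 0 -1.5 0 0 0;0 0 0 -1 0 0 0;0 0 0 0 0 0 0'
python3 -m pendant '0 0 0 -0.5 0 0 0;0 0 0 0 0 0 0;0 0 0 0 0 0 0'
python3 -c "
from h import *; st()"
```

```text
time: 18.25
tool_pos: [0.4596, -0.0605, 0.0344]
eef_rot: [-3.141, 0.052, 0.0]
wrist_force: [-1.9, 0.7, 4.1]
grip_width: 0.0219
time: 18.55
tool_pos: [0.4597, -0.0606, 0.0344]
eef_rot: [-3.141, 0.052, -0.0]
wrist_force: [-3.2, -0.0, 6.9]
grip_width: 0.0218
t 18.55 tcp [459.7 -60.6  34.4] xaxis deg -1.89 z [ 1.e-04  0.e+00 -1.e+00] F [-3.2 -0.   6.9] M [ 0.06  0.65 -0.  ] w 21.8
```

On the bench with light contact. I'm easing off, opening and backing up.

```bash
python3 -m pendant '0 0 0 0.8 0 0 0;0.5 0 0 0 0 0 0;0.6 0 0 0 0 0 0;0.8 0 0 0 0 0 0;0.8 0 0 0 0 0 0'
python3 -m pendant '0.8 0 0 0 0 0 0;0.8 0 0 0 0 0 0;0.8 0 0 0 0 0 0;0.8 0 0 0 0 0 0'
python3 -m pendant '0.8 0 0 10 0 0 0;0.8 0 0 30 0 0 0;0.8 0 0 40 0 0 0;0.8 0 0 40 0 0 0;0.8 0 0 40 0 0 0'
python3 -m pendant '0.8 -10 -40 10 0 0 0;0.8 -10 -40 10 0 0 0;0.8 -10 -40 0 0 0 0;0.8 -10 -40 0 0 0 0;0.8 -10 -40 0 0 0 0'
python3 -m pendant '0.8 0 -30 0 0 0 0;0.8 0 0 0 0 0 0;0.8 0 0 0 0 0 0'
python3 - <<'E'
from h import *
st(); t=snap("top","t6"); s=snap("side","s6")
o=np.hstack([cv2.resize(t[90:340,130:450],(448,350)),cv2.resize(s[60:310,160:410],(350,350))]); cv2.imwrite("pics/m6.png",o)
E
```

```text
time: 19.05
tool_pos: [0.4595, -0.0605, 0.0342]
eef_rot: [3.141, -0.052, -0.0]
wrist_force: [0.3, 0.4, -1.3]
grip_width: 0.0516
time: 19.45
tool_pos: [0.4595, -0.0605, 0.0343]
eef_rot: [3.141, -0.052, 0.0]
wrist_force: [0.1, 0.4, -0.2]
grip_width: 0.0709
time: 19.95
tool_pos: [0.4592, -0.0605, 0.1966]
eef_rot: [3.141, -0.052, 0.001]
wrist_force: [0.9, -0.6, -0.4]
grip_width: 0.0705
time: 20.45
tool_pos: [0.409, -0.2621, 0.2156]
eef_rot: [3.14, -0.052, 0.002]
wrist_force: [0.4, -0.3, -0.2]
grip_width: 0.0705
time: 20.75
tool_pos: [0.4092, -0.2907, 0.2147]
eef_rot: [-3.141, 0.054, -0.0]
wrist_force: [0.1, -0.1, 0.3]
grip_width: 0.0706
t 20.75 tcp [ 409.2 -290.7  214.7] xaxis deg -1.99 z [ 1.e-04  5.e-04 -1.e+00] F [ 0.1 -0.1  0.3] M [-0.04  0.05  0.01] w 70.6
```

View pics/m6.png

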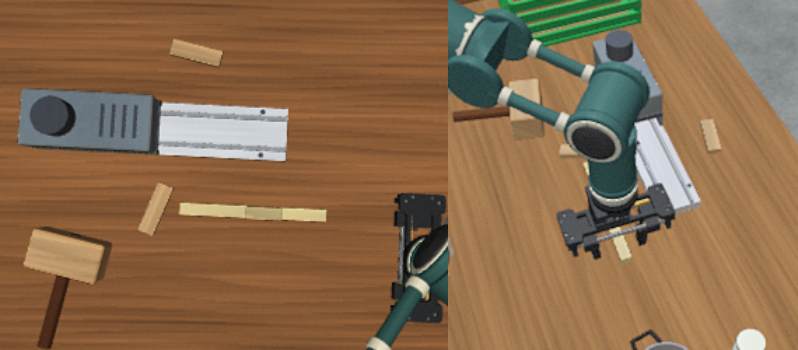

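The stick lies flat beside the bed and the slat is fully inside the guard. The mallet and loose slats are unmoved, and the arm is clear. I'm handing in.

```bash
python3 -c "
from plant import close_job
print(close_job())"
```

```text
the job is handed in; nothing more can be done
None
```

I fed the slat under the guard with the push stick and pressed it against the end stop. I then drew the stick out, laid it on the bench beside the bed, and handed the job in at about 21 s of the 72 s allowed.

- **Feed and push:** Feeding past the presser took about 7 to 8.5 N. The stop was felt with the slat's leading end at roughly x = 176 mm. I held the push at 16 to 17 N for about half a second, so the stop took roughly 8 N, above the 6 N it needs. The highest wrist reading I saw was 17.1 N.
- **Last pictures:** The open bed is empty, the stick lies flat beside the machine, and the mallet and the loose slats look unmoved. The arm was clear, with no force on the wrist. I did not measure the pot and jar, but nothing went near them.
- **Not checked directly:** The slat's contact with the stop is hidden inside the guard, so it is inferred from the forces and the distance fed. I could not see whether it stayed against the stop after the stick came out.
- **Disagreement:** The gripper read about 21.8 mm on the 24 mm grip block, which I took as sensor offset. No other check disagreed.

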